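Draw the bottom serving board from the rack

ROBOT

A 7-joint arm with a two-finger parallel gripper is mounted at the origin on a cart in front of the work surface, level with it; the furniture and walls round the work are solid. World frame = base frame: x ahead of the robot, y to its left, z up, the work surface at z = 0. Lengths are in m, angles in rad, forces in N, time in s.
With the tool pointing down it reaches from about 0.4 to 0.85 m from the base axis. Payload 10.4 kg.
Tool frame: the origin (TCP) lies at the very end of the fingers, on their centre line; the grasp point (between the pads) lies r.tcp_to_grasp behind it (r.tcp_to_grasp is the distance from the TCP to the grasp point, in m); z points along the fingers, y is the line along which they close (so a half turn about z gives the same grasp; the last joint's range is limited). The gripper opens to 87 mm and grips with 3 to 60 N. Pads are 19 mm wide; open, the fingers measure 117 mm over their backs; the gripper's body (75 mm by 190 mm) begins 51 mm behind the grasp point.
Start: joints at [-1.158, 0.332, -0.065, 1.46, 0.022, 1.35, -0.088], TCP at [0.264, 0.567, 0.223] pointing down, gripper open.
Joint ranges: [-2.6, 2.6], [-0.5, 2.12], [-1.47, 1.34], [0.16, 2.42], [-1.27, 4.41], [0.06, 2.06], [-2.6, 2.6]. Speed limits (rad/s): [2.22, 2.22, 2.79, 2.79, 3.14, 3.14, 3.14].

INTERFACE

Orientations are given as a unit quaternion [x, y, z, w].
In Python, from bench import monitor, cams, ticket, r gives the robot as it stands.
- The arm moves only by the shell command python3 -m crank 'ROWS' [OPENING] [FORCE]. ROWS is a JSON object whose one key "steps" holds a list of rows, each a list of 2 entries, a list of its own where there are three numbers: the shift along the world's x, y, z in units of 25 mm (1.0 is 25 mm), then the turn, a rotation vector about the world's x, y, z in units of 5 degrees (1.0 is 5 degrees). In form: {"steps": [[[x, y, z], [ax, ay, az]], ...]}. A call has 1 to 10 rows; each row shifts and turns the commanded pose from where the row before left it; what a row does not reach is not made up. A row lasts 1/12 s, in which the tool goes at most 41.7 mm and 7.16 degrees, less where a joint would pass 70% of its speed; a pose out of reach is approached as far as the arm can. A call is refused whole if a number of a shift passes 1 or a number of a turn 1, either way. A call with a gripper value outside its range is refused whole. OPENING is the finger opening in mm, from 0 to 87, set as the call begins (- or left out, the last holds). The fingers move at their own pace and stop on an object; FORCE is the grip in N (left out, the last holds). Time passes only in rows, so rows that do not move let the fingers close. It gives the time, the measured TCP pose, the force, the opening and the grip force at its end, in the units of the state.
- monitor.read_state(): the state, without advancing time (a new reading comes with each control period).
- cams.camera(name): name is "side" or "top" or "wrist"; returns a dict with "pixels" (480x640x3 uint8, blue, green, red), "z_map" (480x640 float32, m along the optical axis (not along the pixel's ray), 0 where there is no reading), "vfov" (degrees; the focal length in pixels is half the picture's height over the tangent of half this angle, whatever the lens; pixels are square), "cx", "cy" (the principal point, pixels), "T" (4x4, takes a point from camera to world coordinates). Camera axes: x right, y up, looking along -z (the intrinsics and any distortion apply to the point x, -y, -z); pixel columns grow to the right and rows downward; lengths in m; the calibration is good to about 2 mm. A picture is of the moment at which its call begins.
- ticket.close_job(): hands the job in; it is judged then, once.
The state is a dict: "time": time; "joint_positions": joint angles; "joint_vel": joint speeds; "joint_torque": joint torques, N m; "ee_pos": TCP position; "eef_rot": TCP orientation; "ft_force": force on the tool from outside, world axes, zero at the start; "torque": the same for the moment, N m; "width": finger opening in m; "grip_force": force on a finger pad.
Only numpy, scipy, OpenCV 4.12 (cv2) and the standard library are available. Lean on these libraries where they do the work, as an engineer would, in place of code of your own. Each camera call takes 0.05 s, during which the arm holds its last target. There are 200 camera calls.

TASK

Take the next serving board from the metal rack: by the handle that sticks out under the gate bar, slide the bottom board out along the worktop, keeping it down flat, until it is fully clear of the rack, and leave it lying just in front of the rack. Do not lift the other two boards; they must drop down by themselves and stay stacked inside the rack.

Things in the scene. Friction and masses are not known exactly. Their poses are not given: they have to be found in the camera images.
- rack: Aluminium rack fixed to the worktop, no top or floor: outside 112 x 112, inside 96 x 96, 62 mm high, 3 mm high flanges at its sides (y). Origin: its centre, on the worktop; its front faces its own -x. The front is a gate bar (outer face x = -56 mm) from 19 to 50 mm up: only the lowest board passes under it. The back has a 32 mm slot for handles. Three boards are stacked inside.
- board_low: Lowest board of the stack, on the worktop, wood, 110 g: square 90 x 90 x 14 mm with a handle 24 wide, 14 thick, reaching to 100 mm from its centre. Origin: centre of the square, underside; handle along its own -x, z up. The handle sticks out under the rack's front, free at both sides and above. It slides out with under 10 N; clear when 101 mm in front of the rack's centre.
- board_mid: Middle board of the stack, same shape and origin as board_low, but turned round: its handle goes out of the slot at the rack's back. Underside 14 mm above the worktop at the start; it falls to the worktop when the lowest board is drawn out.
- board_top: Top board of the stack, same shape and origin as board_low, handle out of the slot at the rack's back. Underside 28 mm above the worktop at the start; it ends on the middle board, 14 mm up. (A fourth such board, lying alone on the worktop, is not part of the job.)

How it is judged:
By the outcome, as a careful person would: the job done as asked, in the order asked, and still so for the second after the job is handed in, with the robot touching nothing.
It also fails if it takes over 29 s, if anything falls off the work surface, if the arm or the gripper's body presses on something with over 40 N, if the wrist force passes 120 N, or if a joint passes its speed limit or range.

## Working session

There is one attempt and no reset: what is moved stays moved. The work goes in short steps, Python scripts to look and compute and a shell command to move; the robot and the scene stay as the last step left them, time stands still between calls to the robot, and variables do not carry over. Pictures are saved under pics/ and viewed, at most 10 in all, crops included, and the job is handed in when it is done.

```bash
mkdir -p pics; ls
python3 - <<'E'
from bench import monitor, cams, ticket, r
import cv2,numpy as np
s=monitor.read_state(); print(s['time'],s['ee_pos'],s['eef_rot'],s['width'],r.tcp_to_grasp)
for n in ('top','side'):
    c=cams.camera(n); cv2.imwrite(f'pics/{n}0.png',c['pixels']); np.savez(f'{n}0.npz',**{k:c[k] for k in c})
    print(n,{k:c[k] for k in c if k not in('pixels','z_map')})
E
```

```text
pics
0.0 [0.26366435 0.56622391 0.22174672] [ 2.16160424e-01  9.76357595e-01 -7.06989045e-04 -1.30911037e-04] 0.08708747894027387 0.0187
top {'vfov': 52.087387547864395, 'cx': 313.19195184607105, 'cy': 234.55927202571314, 'T': array([[-0.00696898,  0.9913989 , -0.13068914,  0.46663915],
       [-0.99990387, -0.00847533, -0.01097353,  0.27601186],
       [-0.01198678,  0.13060011,  0.99136266,  0.91039171],
       [ 0.        ,  0.        ,  0.        ,  1.        ]])}
side {'vfov': 55.687077453186056, 'cx': 322.5012275269332, 'cy': 234.14376158517535, 'T': array([[-0.99855746,  0.0447598 , -0.02965721,  0.56393519],
       [-0.0478493 , -0.49121596,  0.86972256,  1.02455842],
       [ 0.02436051,  0.86988703,  0.49264909,  0.47325574],
       [ 0.        ,  0.        ,  0.        ,  1.        ]])}
```

View pics/top0.png

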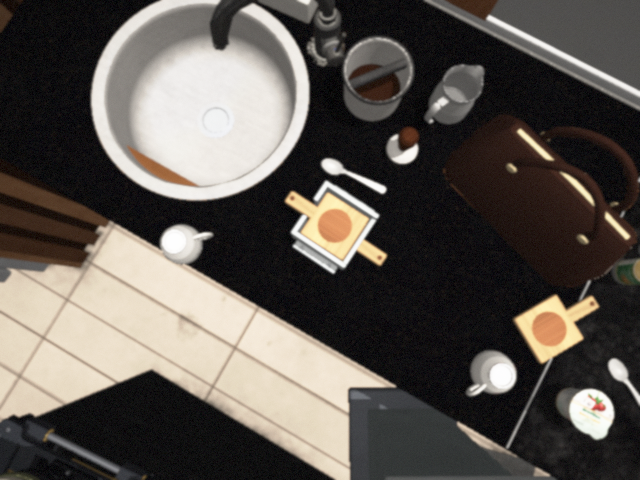

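View pics/side0.png

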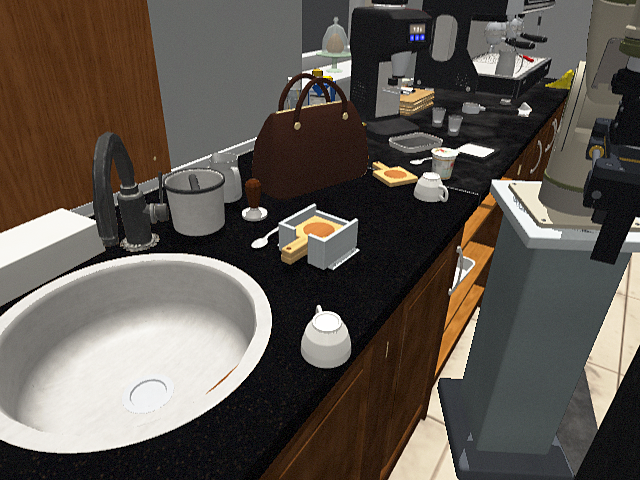

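The top view shows the rack at about (335,225), with handles at (293,200) and (378,258). The side view shows the near handle at (293,250). I'll zoom in to tell the front from the back.

```bash
cat > h.py <<'E'
import numpy as np
def pts(c):
    h,w=c['z_map'].shape; f=h/2/np.tan(np.radians(float(c['vfov']))/2)
    v,u=np.mgrid[:h,:w]; z=c['z_map']
    P=np.stack([(u-c['cx'])/f*z,-(v-c['cy'])/f*z,-z],-1)
    return P@c['T'][:3,:3].T+c['T'][:3,3]
E
python3 - <<'E'
import cv2,numpy as np
from h import pts
a=cv2.imread('pics/top0.png')[170:290,270:410]; b=cv2.imread('pics/side0.png')[190:280,260:380]
a=cv2.resize(a,(560,480),interpolation=cv2.INTER_CUBIC);b=cv2.resize(b,(640,480),interpolation=cv2.INTER_CUBIC)
cv2.imwrite('pics/z1.png',cv2.resize(np.hstack([a,b]),(800,320)))
for n in('top','side'):
    c=np.load(n+'0.npz');P=pts(c)
    for u,v in ([(335,225),(293,200),(303,205),(370,253),(380,260),(330,262),(360,200),(315,215),(300,235),(352,243)] if n=='top' else [(293,250),(285,257),(318,230),(330,245),(350,225),(345,258)]): print(n,u,v,P[v,u].round(4))
E
```

```text
top 335 225 [0.5977 0.2466 0.0441]
top 293 200 [0.6443 0.3216 0.0414]
top 303 205 [0.6345 0.3035 0.0439]
top 370 253 [0.55   0.1822 0.0132]
top 380 260 [0.5371 0.164  0.0116]
top 330 262 [0.5347 0.2554 0.0045]
top 360 200 [6.516e-01 1.974e-01 2.000e-04]
top 315 215 [0.6158 0.2821 0.046 ]
top 300 235 [0.5783 0.3085 0.0593]
top 352 243 [0.5652 0.2168 0.0434]
side 293 250 [0.6403 0.3263 0.0421]
side 285 257 [0.655  0.327  0.0267]
side 318 230 [0.5994 0.249  0.0428]
side 330 245 [0.574  0.3105 0.0467]
side 350 225 [0.5379 0.2548 0.0601]
side 345 258 [0.5446 0.2856 0.0043]
```

View pics/z1.png

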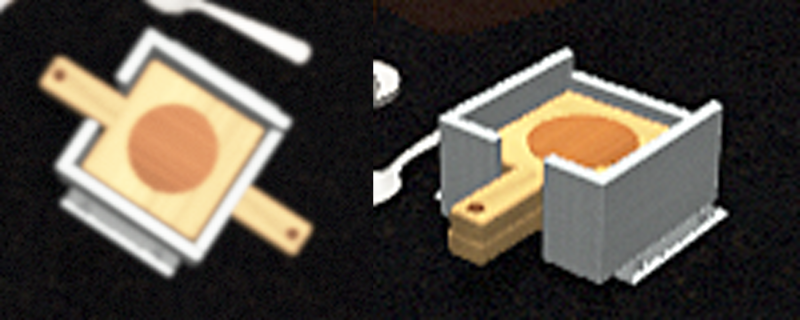

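The back slot, with two stacked handles, faces +y. The front handle is at top-image pixel (375,256), z≈13 mm. Next I'll fit the rack and the handle.

Run:
```python
import cv2,numpy as np
from h import pts
from scipy.spatial.transform import Rotation as R
c=np.load('top0.npz');P=pts(c)
box=np.zeros((480,640),bool);box[180:275,280:400]=1
bx=lambda p:(lambda q:(np.round(q[0],4),np.round(q[1],4),q[2],len(p)))(cv2.minAreaRect((p[:,:2]).astype(np.float32)))
rim=P[box&(P[...,2]>.055)&(P[...,2]<.07)];print('rim',bx(rim),np.median(rim[:,2]))
px=c['pixels'].astype(int);wood=(px[...,2]-px[...,0]>40)
top=P[box&wood&(P[...,2]>.036)&(P[...,2]<.05)];print('top wood',bx(top))
h=P[box&wood&(P[...,2]>.006)&(P[...,2]<.02)&(P[...,1]<.22)];print('handle',bx(h),h.mean(0),np.median(h[:,2]))
m=h[:,:2].mean(0);w,V=np.linalg.eigh(np.cov((h[:,:2]-m).T));d=V[:,1]*np.sign(-V[1,1]);print('dir',d,np.degrees(np.arctan2(d[1],d[0])))
t=(h[:,:2]-m)@d;n=(h[:,:2]-m)@[-d[1],d[0]];print(t.min(),t.max(),n.min(),n.max(),'tip',m+d*t.max())
print(R.from_quat([.21616,.97636,-.0007,-.00013]).as_matrix().round(3))
# table around
tb=P[box&(abs(P[...,2])<.006)];print('table',np.median(tb[:,2]))
# obstacles in region ahead
```

```text
rim (array([0.5982, 0.2474]), array([0.1116, 0.1125]), 55.82902145385742, 793) 0.061462656922557035
top wood (array([0.6128, 0.2701]), array([0.1446, 0.0905]), 56.41564178466797, 2886)
handle (array([0.5629, 0.1782]), array([0.0628, 0.0547]), 55.66250228881836, 399) [0.55260041 0.18083662 0.01444977] 0.014633386423260175
dir [-0.61985174 -0.78471894] -128.3053086525133
-0.03751775827652432 0.027953049926473433 -0.019719539090240254 0.03479054642917406 tip [0.53527367 0.15890133]
[[-0.907  0.422 -0.001]
 [ 0.422  0.907 -0.001]
 [-0.    -0.001 -1.   ]]
table 0.00010642933842536229
```

```bash
cat >> h.py <<'E'
rc=np.array([.5982,.2474]); yaw=np.radians(55.8); d=-np.array([np.cos(yaw),np.sin(yaw)]); n=np.array([-d[1],d[0]])
def fit(name,c,lo=62,hi=104):
    P=pts(c); px=c['pixels'].astype(int); q=P[...,:2]-rc; t=q@d*1e3; s=q@n*1e3
    m=(px[...,2]-px[...,0]>35)&(t>lo)&(t<hi)&(abs(s)<25)&(P[...,2]>.008)&(P[...,2]<.02)
    T,S=t[m],s[m]; print(name,m.sum(),'t',T.min().round(1),T.max().round(1),'s',np.percentile(S,[2,50,98]).round(1),'slope deg',np.degrees(np.polyfit(T,S,1)[0]).round(1),'z',np.median(P[m][:,2]).round(4))
E
python3 - <<'E'
import numpy as np
from h import *
from scipy.spatial.transform import Rotation as R
from bench import monitor
for k in('top','side'): fit(k,np.load(k+'0.npz'))
s=monitor.read_state();g=rc+d*.087
y=R.from_quat(s['eef_rot']).as_matrix()[:,1];a=np.degrees(np.arctan2(y[1],y[0]))
print('target',g,'shift',(g-s['ee_pos'][:2])/.025,'yaw',((np.degrees(np.arctan2(n[1],n[0]))-a+90)%180-90)/5,'d',d)
E
```

```text
top 305 t 62.3 103.8 s [-12.   -0.5  11.4] slope deg -0.6 z 0.0147Traceback (most recent call last):
  File "<stdin>", line 5, in <module>
  File "h.py", line 11, in fit
    T,S=t[m],s[m]; print(name,m.sum(),'t',T.min().round(1),T.max().round(1),'s',np.percentile(S,[2,50,98]).round(1),'slope deg',np.degrees(np.polyfit(T,S,1)[0]).round(1),'z',np.median(P[m][:,2]).round(4))
                                          ~~~~~^^
    return umr_minimum(a, axis, None, out, keepdims, initial, where)
ValueError: zero-size array to reduction operation minimum which has no identity
```

```bash
python3 -m crank '{"steps":[[[0.57,-0.78,0],[0,0,-0.99]],[[0.57,-0.78,0],[0,0,-0.99]],[[0.57,-0.78,0],[0,0,-0.99]],[[0.57,-0.78,0],[0,0,-0.99]],[[0.57,-0.78,0],[0,0,-0.99]],[[0.57,-0.78,0],[0,0,-0.99]],[[0.57,-0.78,0],[0,0,-0.99]],[[0.57,-0.78,0],[0,0,-0.99]],[[0.57,-0.78,0],[0,0,-0.99]],[[0.57,-0.78,0],[0,0,-0.99]]]}' 60 20
```

```text
time: 0.93
ee_pos: [0.4067, 0.3704, 0.2223]
eef_rot: [0.607, 0.795, -0.0, -0.0]
ft_force: [0.0, -0.0, 0.2]
width: 0.06
grip_force: 0.0
```

```bash
python3 -m crank '{"steps":[[[0.57,-0.78,0],[0,0,-0.99]],[[0.57,-0.78,0],[0,0,-0.99]],[[0.57,-0.78,0],[0,0,-0.99]],[[0.57,-0.78,0],[0,0,-0.99]],[[0.57,-0.78,0],[0,0,-0.99]],[[0.57,-0.78,0],[0,0,-0.99]],[[0.57,-0.78,0],[0,0,-0.99]],[[0.57,-0.78,0],[0,0,-0.99]],[[0.57,-0.78,0],[0,0,-0.99]],[[0.57,-0.78,0],[0,0,-0.99]]]}'
cat > st.py <<'E'
from h import *
from scipy.spatial.transform import Rotation as R
from bench import monitor
s=monitor.read_state();q=s['ee_pos'][:2]-rc;M=R.from_quat(s['eef_rot']).as_matrix();y=M[:,1];a=np.degrees(np.arctan2(y[1],y[0]))
g=rc+d*.087
print('t,s mm',q@d*1e3,q@n*1e3,'z',s['ee_pos'][2],'shift units',(g-s['ee_pos'][:2])/.025,'yaw err units',((np.degrees(np.arctan2(n[1],n[0]))-a+90)%180-90)/5,'zaxis',M[:,2].round(4),'d',d,'F',s['ft_force'],s['width'],s['grip_force'],s['joint_positions'].round(2) if hasattr(s['joint_positions'],'round') else s['joint_positions'])
E
python3 st.py
```

```text
time: 1.77
ee_pos: [0.5492, 0.1755, 0.2223]
eef_rot: [0.884, 0.468, -0.0, 0.0]
ft_force: [0.4, -0.7, 0.3]
width: 0.06
grip_force: 0.0
t,s mm 87.0086866259066 -0.14327472820510612 z 0.22231349060770633 shift units [ 0.00493529 -0.00293391] yaw err units 0.0018904218899621129 zaxis [-4.e-04 -2.e-04 -1.e+00] d [-0.56208338 -0.82708057] F [ 0.43846382 -0.67052716  0.31785711] 0.0600164883918562 0.0 [-0.73  0.23  0.4   1.61 -0.09  1.32 -0.91]
```

```bash
python3 -m crank '{"steps":[[[0,0,-1],[0,0,0]],[[0,0,-1],[0,0,0]],[[0,0,-1],[0,0,0]],[[0,0,-1],[0,0,0]],[[0,0,-1],[0,0,0]],[[0,0,-1],[0,0,0]],[[0,0,-1],[0,0,0]],[[0,0,-0.8],[0,0,0]],[[0,0,-0.5],[0,0,0]],[[0,0,-0.35],[0,0,0]]]}' && python3 -m crank '{"steps":[[[0,0,-0.05],[0,0,0]],[[0,0,0],[0,0,0]]]}'
python3 - <<'E'
from bench import cams
import cv2
cv2.imwrite('pics/w1.png',cams.camera('wrist')['pixels'])
E
```

```text
time: 2.6
ee_pos: [0.548, 0.1763, 0.0047]
eef_rot: [0.883, 0.47, -0.001, 0.0]
ft_force: [-0.6, -0.8, -0.1]
width: 0.06
grip_force: 0.0
time: 2.77
ee_pos: [0.549, 0.1766, 0.0053]
eef_rot: [0.883, 0.47, 0.0, 0.0]
ft_force: [-0.7, 0.8, 0.8]
width: 0.0598
grip_force: 0.0
```

View pics/w1.png

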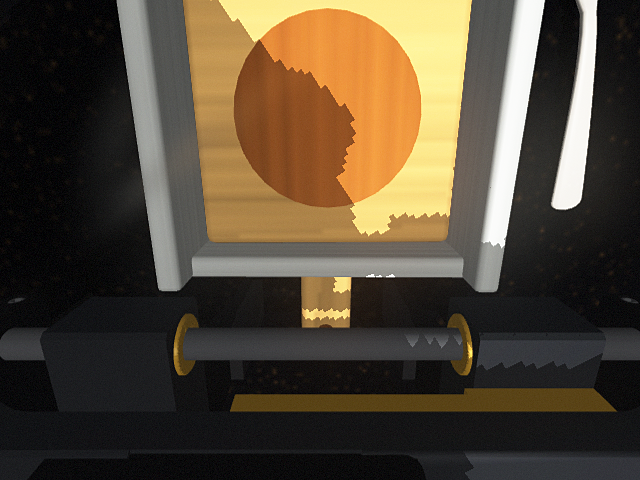

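The wrist view shows the handle at (326,300), centred between the fingers at about x 185 and 462. Closing.

```bash
python3 -m crank '{"steps":[[[0,0,-0.06],[0,0,0]],[[0,0,0],[0,0,0]],[[0,0,0],[0,0,0]],[[0,0,0],[0,0,0]],[[0,0,0],[0,0,0]],[[0,0,0],[0,0,0]],[[0,0,0],[0,0,0]],[[0,0,0],[0,0,0]]]}' 15 40; python3 st.py
```

```text
time: 3.48
ee_pos: [0.5491, 0.1765, 0.0037]
eef_rot: [0.883, 0.47, 0.0, 0.0]
ft_force: [0.9, -0.4, 1.4]
width: 0.0235
grip_force: 39.9
t,s mm 86.28089731314975 -0.766124937306871 z 0.0037385036816825166 shift units [ 0.00917806 -0.04101528] yaw err units -0.04323118037997346 zaxis [ 6.e-04 -0.e+00 -1.e+00] d [-0.56208338 -0.82708057] F [ 0.85640367 -0.36326158  1.37060215] 0.023460280531448822 39.86380755901337 [-0.68  0.46  0.35  1.82 -0.2   0.89 -0.83]
```

```bash
python3 -m crank '{"steps":[[[-0.07,-0.1,0],[0,0,0]],[[-0.1,-0.15,0],[0,0,0]],[[-0.135,-0.199,0],[0,0,0]],[[-0.135,-0.199,0],[0,0,0]],[[-0.135,-0.199,0],[0,0,0]],[[-0.135,-0.199,0],[0,0,0]],[[-0.135,-0.199,0],[0,0,0]],[[-0.135,-0.199,0],[0,0,0]],[[-0.1,-0.15,0],[0,0,0]],[[0,0,0],[0,0,0]]]}'; python3 st.py
```

```text
time: 4.32
ee_pos: [0.5212, 0.1355, 0.0037]
eef_rot: [0.883, 0.469, -0.0, 0.0]
ft_force: [-0.8, -0.9, 3.7]
width: 0.0234
grip_force: 39.8
t,s mm 135.80742870380956 -0.8010134512626832 z 0.003665606747589017 shift units [1.12385388 1.59669759] yaw err units -0.03545395154843618 zaxis [-6.e-04 -5.e-04 -1.e+00] d [-0.56208338 -0.82708057] F [-0.80371447 -0.8818636   3.66336422] 0.023369028734640886 39.844027161598206 [-0.66  0.39  0.37  1.92 -0.18  0.86 -0.79]
```

```bash
python3 -m crank '{"steps":[[[-0.135,-0.199,0],[0,0,0]],[[-0.135,-0.199,0],[0,0,0]],[[-0.135,-0.199,0],[0,0,0]],[[-0.135,-0.199,0],[0,0,0]],[[-0.135,-0.199,0],[0,0,0]],[[-0.135,-0.199,0],[0,0,0]],[[-0.135,-0.199,0],[0,0,0]],[[-0.135,-0.199,0],[0,0,0]],[[-0.135,-0.199,0],[0,0,0]],[[-0.135,-0.199,0],[0,0,0]]]}'; python3 -m crank '{"steps":[[[0,0,0],[0,0,0]],[[0,0,0],[0,0,0]],[[0,0,0],[0,0,0]]]}'; python3 st.py
python3 - <<'E'
from bench import cams
import cv2,numpy as np
from h import *
c=cams.camera('top');b=cams.camera('side')
cv2.imwrite('pics/t2.png',np.hstack([cv2.resize(c['pixels'][170:320,260:460],(400,300)),cv2.resize(b['pixels'][180:290,250:400],(400,293))[:300].repeat(1,0) if 0 else cv2.resize(b['pixels'][180:300,250:410],(400,300))]))
P=pts(c);px=c['pixels'].astype(int);q=P[...,:2]-rc;t=q@d*1e3;s=q@n*1e3
w=(px[...,2]-px[...,0]>35)
m=w&(abs(s)<48)&(t>57)&(t<160)&(P[...,2]>.008)&(P[...,2]<.02);print('low t',np.percentile(t[m],[1,5]),'s',np.percentile(s[m],[1,99]),np.median(P[m][:,2]))
m=w&(abs(s)<45)&(abs(t)<45);print('in rack z',np.percentile(P[m][:,2],[2,25,50,75,98]))
E
```

```text
time: 5.15
ee_pos: [0.4877, 0.0864, 0.0036]
eef_rot: [0.883, 0.47, 0.0, 0.0]
ft_force: [1.2, 2.0, 3.2]
width: 0.0237
grip_force: 39.9
time: 5.4
ee_pos: [0.4872, 0.0855, 0.0035]
eef_rot: [0.883, 0.469, -0.001, 0.0]
ft_force: [-2.7, -3.1, 10.3]
width: 0.0235
grip_force: 39.8
t,s mm 196.31511085176473 -0.8083213848875531 z 0.003543896458774346 shift units [2.48451015 3.59832243] yaw err units -0.03570074593824302 zaxis [-0.0017 -0.0013 -1.    ] d [-0.56208338 -0.82708057] F [-2.7250409  -3.13691894 10.26332042] 0.023460209197093258 39.84731197357178 [-0.62  0.31  0.39  2.03 -0.16  0.83 -0.73]
low t [74.38792412 77.94430988] s [-44.95620927  42.98007799] 0.014803785634992017
in rack z [0.02550624 0.02787807 0.02891484 0.02989959 0.0321426 ]
```

View pics/t2.png

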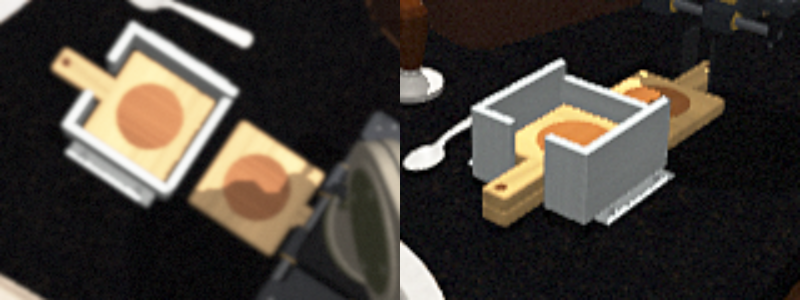

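The board is out, with a gap in front of the gate. The other two have dropped: the top surface in the rack is level at 28–29 mm. Releasing and retreating upward.

```bash
python3 -m crank '{"steps":[[[0,0,0],[0,0,0]],[[0,0,0],[0,0,0]],[[0,0,0],[0,0,0]],[[0,0,0],[0,0,0]],[[0,0,0],[0,0,0]],[[0,0,0],[0,0,0]]]}' 60; python3 -m crank '{"steps":[[[0,0,0.2],[0,0,0]],[[0,0,0.4],[0,0,0]],[[0,0,0.8],[0,0,0]],[[0,0,1],[0,0,0]],[[0,0,1],[0,0,0]],[[0,0,1],[0,0,0]],[[0,0,1],[0,0,0]],[[0,0,1],[0,0,0]],[[0,0,0.6],[0,0,0]],[[0,0,0],[0,0,0]]]}'
python3 - <<'E'
from bench import cams
import cv2,numpy as np
from h import *
c=cams.camera('top');b=cams.camera('side')
cv2.imwrite('pics/t3.png',np.hstack([cv2.resize(c['pixels'][170:320,260:460],(400,300)),cv2.resize(b['pixels'][180:300,250:410],(400,300))]))
P=pts(c);px=c['pixels'].astype(int);q=P[...,:2]-rc;t=q@d*1e3;s=q@n*1e3
w=(px[...,2]-px[...,0]>35)
m=w&(abs(s)<55)&(t>57)&(t<160)&(P[...,2]>.008)&(P[...,2]<.02)
for k in range(-36,37,12): 
    mm=m&(abs(s-k)<6); print(k,t[mm].min().round(1),end=' ')
print('z',np.percentile(P[m][:,2],[2,50,98]))
m=w&(abs(s)<45)&(abs(t)<45);print('in rack z',np.percentile(P[m][:,2],[2,50,98]))
E
```

```text
time: 6.0
ee_pos: [0.4879, 0.087, 0.0035]
eef_rot: [0.883, 0.47, -0.0, 0.0]
ft_force: [-0.2, 0.9, -0.0]
width: 0.0548
grip_force: 0.0
time: 6.83
ee_pos: [0.4899, 0.0873, 0.183]
eef_rot: [0.883, 0.47, 0.003, 0.0]
ft_force: [0.9, -0.8, 0.6]
width: 0.0601
grip_force: 0.0
-36 73.3 -24 73.4 -12 73.5 0 73.6 12 74.1 24 74.1 36 74.3 z [0.01112328 0.01478464 0.01802143]
in rack z [0.025736   0.02888508 0.03207218]
```

View pics/t3.png

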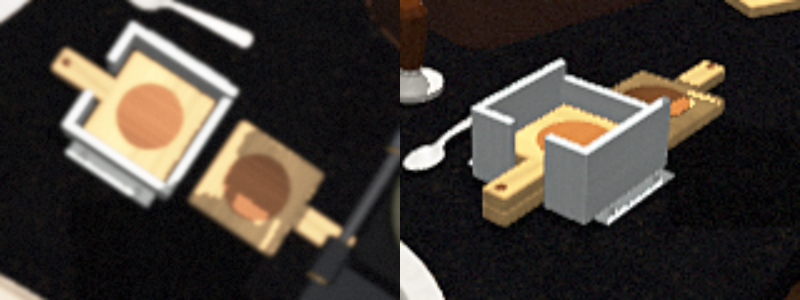

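The final view shows the board flat in front of the rack. Its rear edge is at about t = 73 mm, against the gate's outer face at 56 mm. The other two boards are stacked level in the rack and the gripper is clear.

```bash
python3 -c "
from bench import ticket
print(ticket.close_job())"
```

```text
the job is handed in; nothing more can be done
None
```

I slid the bottom board out flat by its handle; it now lies about 17 mm in front of the gate, the other two dropped and sit level in the rack, and I handed the job in at about 7 s.

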